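# Step the lathe up three speeds

### The arm

A 7-joint arm with a two-finger parallel gripper is mounted at the origin on the work surface. World frame = base frame: x ahead of the robot, y to its left, z up, the work surface at z = 0. Lengths are in m, angles in rad, forces in N, time in s.
With the tool pointing down it reaches from about 0.4 to 0.85 m from the base axis. Payload 10.4 kg.
Tool frame: the origin (TCP) lies at the very end of the fingers, on their centre line; the grasp point (between the pads) lies r.grip_depth behind it (r.grip_depth is the distance from the TCP to the grasp point, in m); y points along the fingers, z is the direction in which the jaws open and shut, and the axes are right-handed (so a half turn about y gives the same grasp; the last joint's range is limited). The gripper opens to 87 mm and grips with 3 to 60 N. Pads are 19 mm wide; open, the fingers measure 117 mm over their backs; the gripper's body (75 mm by 190 mm) begins 51 mm behind the grasp point.
Start: joints at [1.27, 0.332, -0.065, 1.46, 0.022, 1.35, -0.088], TCP at [0.171, -0.601, 0.191] pointing down, gripper open.
Joint ranges: [-2.6, 2.6], [-0.5, 2.12], [-1.47, 1.34], [0.16, 2.42], [-1.27, 4.41], [0.06, 2.06], [-2.6, 2.6]. Speed limits (rad/s): [2.22, 2.22, 2.79, 2.79, 3.14, 3.14, 3.14].

### API

Orientations are given as a unit quaternion [x, y, z, w].
In Python, from bench import r gives the robot as it stands.
- The arm moves only by the shell command python3 -m jog 'ROWS' [OPENING] [FORCE]. ROWS is JSON, a list of rows, each a list of 6 numbers: the shift along the tool's x, y, z in m, then the turn, a rotation vector about the tool's x, y, z in degrees. A call has 1 to 12 rows; each row shifts and turns the pose as measured when the row begins, along the tool's axes as they then stand; what a row does not reach is not made up. A row lasts 1/12 s, in which the tool goes at most 41.7 mm and 7.16 degrees, less where a joint would pass 70% of its speed; a pose out of reach is approached as far as the arm can. A call with a gripper value outside its range is refused whole. OPENING is the opening, from -1 (shut) to 1 (fully open), so that 0 is half open, set as the call begins (- or left out, the last holds). The fingers move at their own pace and stop on an object; FORCE is the grip in N (left out, the last holds). Time passes only in rows, so rows that do not move let the fingers close. It gives the time, the measured TCP pose, the force and the opening at its end, in the units of the state.
- r.read_state(): the state, without advancing time (a new reading comes with each control period).
- r.camera(name): name is "scene" or "top"; returns a dict with "image" (480x640x3 uint8, red, green, blue), "range_z" (480x640 float32, m along the optical axis (not along the pixel's ray), 0 where there is no reading), "K" (3x3 intrinsics, pixels), "R" (3x3) and "t" (3): a world point X has camera coordinates R X + t. Camera axes: x right, y down, z forward; pixel columns grow to the right and rows downward; lengths in m; the calibration is good to about 2 mm. A picture is of the moment at which its call begins.
- r.close_job(): hands the job in, once; it reports no verdict.
The state is a dict: "time": time; "joint_positions": joint angles; "joint_vel": joint speeds; "joint_torque": joint torques, N m; "ee_pos": TCP position; "eef_rot": TCP orientation; "ft_force": force on the tool from outside, world axes, zero at the start; "torque": the same for the moment, N m; "width": finger opening in m.
Only numpy, scipy, OpenCV 4.12 (cv2) and the standard library are available. Lean on these libraries where they do the work, as an engineer would, in place of code of your own. Each camera call takes 0.05 s, during which the arm holds its last target. There are 200 camera calls.

### The job

The pen blank is sanded and wants a faster lathe for polishing: click the long speed lever (the one with the upright thumb tab, on the box with the row of dots) exactly three notches from where it stands towards the bigger dots. Go one notch at a time, letting the lever settle about half a second in each notch, never run past the third notch, and let go. Leave the short brake lever with the ball alone.

Things in the scene. Friction and masses are not known exactly. Their poses are not given: they have to be found in the camera images.
- speed_lever (a joint): Lever angle, rad, growing anticlockwise from above, towards the bigger dots. Six sprung notches 20 degrees apart: 0, 0.349, 0.698, 1.047, 1.396, 1.745; stops 0.08 rad beyond the end ones. Starts in one of the first three. Pushed over half-way (10 degrees) it snaps into the next notch and stays; pushed less it springs back. A click takes 3 to 4 N at the tab.
- speed_tab (a point): Centre of the lever's upright thumb tab, a black plate 30 mm long (along the arm), 10 mm thick (the way it is pushed), 60 mm tall, from 60 to 120 mm above the work surface; this point is at 90 mm, 95 mm out from the shaft axis, and moves 33 mm per notch. The flat steel arm under it lies 55 to 63 mm high. Its frame: that of speed_shaft turned about z by the joint value.
- speed_shaft (a point): On the lever's vertical shaft axis, 50 mm up, at the top of the fixed grey box 175 (x) x 240 (y) x 50 mm high, whose centre is 60 mm along -x. z up. From above the arm points outward at 130 degrees anticlockwise from x plus the joint value. Flat dark dots 126 mm from the axis, one per notch, grow from 6 mm across (joint 0) to 20 mm (joint 1.745).
- brake_ball (a point): Centre of the black ball, 28 mm across, 80 mm above the work surface, on the 55 mm arm of the brake lever; leave alone. It is on a smaller plain grey box, 120 x 130 x 40 mm, to the left or right of the speed box, and turns stiffly without notches.

How it is judged:
On the way, in this order (a step that is already met when the one before it is completed fails the run):
1. the speed lever rests one notch on from its start (distance of speed_tab from where it was at the start of the episode between 0.021 and 0.045 m and velocity of joint speed_lever between -0.15 and 0.15 rad/s), for 0.2 s.
2. the speed lever rests two notches on from its start (distance of speed_tab from where it was at the start of the episode between 0.053 and 0.077 m and velocity of joint speed_lever between -0.15 and 0.15 rad/s), for 0.2 s.
At the end, for the whole second after the job is handed in: The speed lever rests in the third notch on from its start towards the bigger dots (tab 95 mm from its start, within 12 mm), and the brake lever's ball is within 12 mm of its start (distance of speed_tab from where it was at the start of the episode between 0.083 and 0.107 m and velocity of joint speed_lever between -0.1 and 0.1 rad/s and distance of brake_ball from where it was at the start of the episode below 0.012 m); the robot touches nothing.
It fails at once if the speed lever is run past the third notch (distance of speed_tab from where it was at the start of the episode above 0.112 m).
It fails at once if the brake lever is moved (distance of brake_ball from where it was at the start of the episode above 0.015 m).
It also fails if it takes over 35 s, if anything falls off the work surface, if the arm or the gripper's body presses on something with over 40 N, if the wrist force passes 120 N, or if a joint passes its speed limit or range.

## Working session

There is one attempt and no reset: what is moved stays moved. The work goes in short steps, Python scripts to look and compute and a shell command to move; the robot and the scene stay as the last step left them, time stands still between calls to the robot, and variables do not carry over. Pictures are saved under pics/ and viewed, about 8 in all and at most 12, crops included, and the job is handed in when it is done.

```bash
ls; mkdir -p pics
python3 - <<'E'
from bench import r
import cv2,numpy as np
s=r.read_state()
for k in('time','ee_pos','eef_rot','width'):print(k,s[k])
for n in('scene','top'):
    c=r.camera(n);cv2.imwrite(f'pics/{n}0.png',c['image'][...,::-1]);np.savez(f'pics/{n}0.npz',**c)
    print(n,c['K'].tolist(),c['R'].round(3).tolist(),c['t'].round(3))
E
```

```text
pics
time 0.0
ee_pos [ 0.17128903 -0.60062346  0.19003767]
eef_rot [-0.0980275   0.7007901  -0.69979543  0.0978274 ]
width 0.08671606935845744
scene [[619.2060858546577, 0.0, 323.97455743974325], [0.0, 619.2060858546577, 229.4984302436168], [0.0, 0.0, 1.0]] [[-0.386, 0.922, 0.004], [0.684, 0.289, -0.67], [-0.619, -0.256, -0.742]] [ 0.179 -0.34   1.496]
top [[447.66325570334436, 0.0, 316.7663797091238], [0.0, 447.66325570334436, 245.17016916617834], [0.0, 0.0, 1.0]] [[-0.011, -1.0, 0.007], [-0.988, 0.01, -0.153], [0.153, -0.009, -0.988]] [0.023 0.593 0.733]
```

View pics/top0.png

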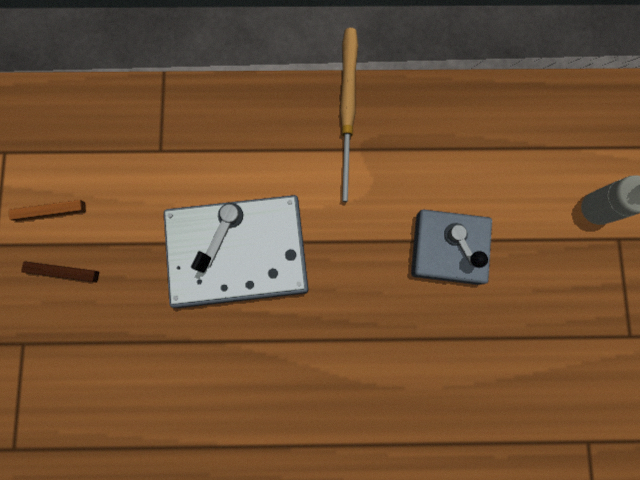

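View pics/scene0.png

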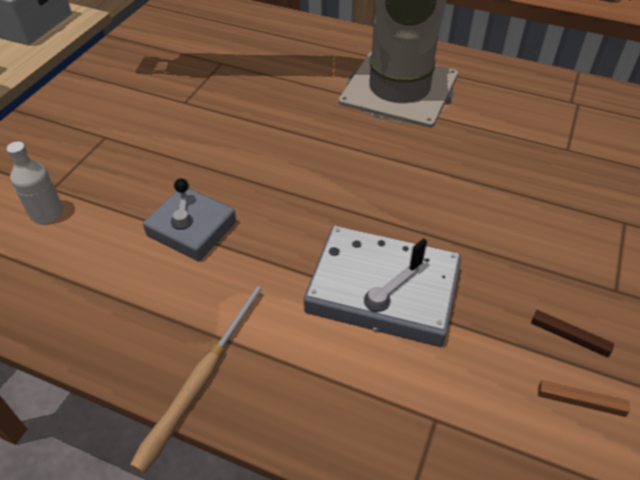

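The top view shows the speed box with its shaft at (230,214), the tab at (201,262) and the dots running from (178,267) small to (291,255) big. The lever looks to be at the second dot. The brake ball is at (479,259). The scene view agrees, with the tab at (418,254) and the shaft at (377,298).

```bash
cat > h.py <<'E'
import numpy as np,cv2
def load(n): return dict(np.load(f'pics/{n}.npz'))
def ray(c,u,v):
    d=c['R'].T@np.linalg.inv(c['K'])@[u,v,1]; return -c['R'].T@c['t'],d
def plane(c,u,v,z):
    o,d=ray(c,u,v); return o+d*(z-o[2])/d[2]
def two(a,ua,b,ub):
    o1,d1=ray(a,*ua);o2,d2=ray(b,*ub)
    s=np.linalg.lstsq(np.c_[d1,-d2],o2-o1,rcond=None)[0]
    p,q=o1+s[0]*d1,o2+s[1]*d2; return (p+q)/2,np.linalg.norm(p-q)
def blobs(c,box,lo=3,thr=75):
    x0,y0,x1,y1=box; g=c['image'][y0:y1,x0:x1].max(2)
    n,l,st,ce=cv2.connectedComponentsWithStats((g<thr).astype(np.uint8))
    return [(ce[i]+[x0,y0],st[i,4],st[i,:4]+[x0,y0,0,0]) for i in range(1,n) if st[i,4]>=lo]
E
python3 - <<'E'
from h import *
from scipy.optimize import least_squares
t=load('top0');s=load('scene0')
print('top');P=[]
for c,a,b in blobs(t,(170,205,299,296)):
    p=plane(t,*c,.05);z=t['range_z'][int(c[1]),int(c[0])];o,d=ray(t,*c);print(c.round(1),a,b,p.round(4),'depthpt',(o+d*z).round(3))
    P.append((p,a,c))
print('scene')
for c,a,b in blobs(s,(325,235,455,300)):
    z=s['range_z'][int(c[1]),int(c[0])];o,d=ray(s,*c);print(c.round(1),a,b,plane(s,*c,.05).round(4),'depthpt',(o+d*z).round(3))
D=np.array([p[:2] for p,a,c in P if a<120])
f=least_squares(lambda q:np.hypot(*(D-q).T)-.126,D.mean(0)+[.1,0])
q=f.x;print('shaft',q,f.fun.round(4),np.degrees(np.arctan2(*(D-q).T[::-1])).round(1))
print('ball',two(t,(479,259),s,(181,185)))
print('shafttop px',plane(t,230,214,.065))
E
```

```text
top
[236.9 217.7] 135 [229 205  14  23] [0.6423 0.1561 0.05  ] depthpt [0.638 0.153 0.068]
[298.  206.5] 4 [298 205   1   4] [0.6613 0.0494 0.05  ] depthpt [0.664 0.05  0.041]
[219.6 216.8] 16 [219 211   3  11] [0.6441 0.1863 0.05  ] depthpt [0.644 0.186 0.053]
[290.3 254.6] 82 [286 250  10  10] [0.5764 0.063  0.05  ] depthpt [0.576 0.063 0.051]
[200.9 261.9] 265 [191 251  20  22] [0.5652 0.2165 0.05  ] depthpt [0.558 0.2   0.114]
[178.5 267.5] 4 [178 267   2   2] [0.556  0.2545 0.05  ] depthpt [0.556 0.254 0.052]
[272.7 273. ] 63 [269 269   9   9] [0.5448 0.0933 0.05  ] depthpt [0.545 0.093 0.051]
[199.2 281.3] 12 [198 280   4   4] [0.532  0.2185 0.05  ] depthpt [0.532 0.218 0.051]
[249.4 284.2] 44 [246 281   8   8] [0.5261 0.1328 0.05  ] depthpt [0.526 0.132 0.054]
[223.9 287.3] 26 [222 285   5   6] [0.5214 0.1762 0.05  ] depthpt [0.521 0.176 0.052]
[288.3 294.3] 55 [273 292  26   4] [0.5084 0.0665 0.05  ] depthpt [0.509 0.067 0.04 ]
scene
[417.6 254.2] 310 [410 239  17  31] [0.5237 0.2024 0.05  ] depthpt [0.569 0.21  0.103]
[356.2 243.9] 29 [353 242   7   5] [0.5433 0.0949 0.05  ] depthpt [0.544 0.095 0.051]
[381.  242.8] 19 [379 241   5   5] [0.5236 0.1346 0.05  ] depthpt [0.523 0.135 0.05 ]
[333.7 251.1] 46 [330 248   8   7] [0.5743 0.0645 0.05  ] depthpt [0.576 0.065 0.053]
[405. 248.] 9 [404 247   3   3] [0.5186 0.1777 0.05  ] depthpt [0.519 0.178 0.051]
[426.5 259.5] 4 [426 259   2   2] [0.5291 0.2201 0.05  ] depthpt [0.529 0.22  0.049]
[366.5 297.6] 13 [365 295   4   5] [0.646  0.1519 0.05  ] depthpt [0.65  0.153 0.055]
[387.7 297.8] 6 [387 296   2   4] [0.6328 0.1842 0.05  ] depthpt [0.635 0.185 0.053]
shaft [0.63912783 0.13671801] [-0.0359 -0.0762 -0.0292  0.0182 -0.0222  0.0088 -0.0129 -0.0018  0.0224] [ -75.7   84.2 -130.4  125.2 -155.3  142.6 -178.   161.5 -151.8]
ball (array([ 0.56118735, -0.24929234,  0.08193275]), np.float64(0.0026122236823705545))
shafttop px [0.64555411 0.16536251 0.065     ]
```

Run:
```python
from h import *
from scipy.optimize import least_squares
from bench import r
from scipy.spatial.transform import Rotation as R
D=np.array([[.556,.2545],[.5308,.219],[.5202,.1768],[.525,.1335],[.544,.094],[.5755,.0637]])
f=least_squares(lambda q:np.hypot(*(D-q).T)-.126,[.64,.165]);q=f.x
print('shaft',q,f.fun.round(4))
A=np.degrees(np.arctan2(*(D-q).T[::-1]))%360;print('dots',A.round(1))
a0=np.mean(A-20*np.arange(6))
t=load('top0');s=load('scene0')
# tab by two views: centroids of dark blob
print('tab2',two(t,(200.9,261.9),s,(417.6,254.2)))
for k in range(6):
    a=np.radians(a0+20*k);print(k,round(np.degrees(a),1),(q+.095*np.array([np.cos(a),np.sin(a)])).round(4))
s=r.read_state();print(R.from_quat(s['eef_rot']).as_matrix().round(3))
```

```text
shaft [0.64625458 0.16757327] [-0.0007  0.0004  0.0004 -0.     -0.     -0.0003]
dots [136.1 156.  175.8 195.7 215.7 235.7]
tab2 (array([0.55986859, 0.20703499, 0.0920626 ]), np.float64(0.002299546437508509))
0 135.8 [0.5781 0.2338]
1 155.8 [0.5596 0.2065]
2 175.8 [0.5515 0.1745]
3 195.8 [0.5549 0.1416]
4 215.8 [0.5692 0.1119]
5 235.8 [0.5929 0.089 ]
[[-0.962 -0.     0.274]
 [-0.274  0.001 -0.962]
 [ 0.    -1.    -0.001]]
```

The six dots fit the 126 mm circle to under 1 mm, and the two-view tab position matches notch 1, so the targets are notches 2, 3 and 4. I'll straddle the tab with the jaws about 30 mm open and walk it round. First I swing over at height.

```bash
python3 -m jog '[[-0.04,-0.005,0,0,-3.8,0],[-0.04,-0.005,0,0,-3.8,0],[-0.04,-0.005,0,0,-3.8,0],[-0.04,-0.005,0,0,-3.8,0],[-0.04,0,0,0,-3.8,0],[-0.04,0,0,0,-3.8,0],[-0.04,0,0,0,-3.8,0],[-0.04,0,0,0,-3.8,0],[-0.04,0,0,0,-3.8,0],[-0.04,0,0,0,-3.8,0],[-0.04,0,0,0,-3.8,0],[-0.04,0,0,0,-3.8,0]]' -0.31
cat >> h.py <<'E'
def goal(k):
    from bench import r
    from scipy.spatial.transform import Rotation as R
    s=r.read_state();M=R.from_quat(s['eef_rot']).as_matrix();p=np.array(s['ee_pos'])
    a=np.radians(155.8+20*k);T=np.array([.64625+.095*np.cos(a),.16757+.095*np.sin(a),.078])
    x=np.array([-np.cos(a),-np.sin(a),0]);y=np.array([0,0,-1]);G=np.c_[x,y,np.cross(x,y)]
    print('t',s['time'],'p',p.round(4),'w',round(s['width'],4),'F',np.round(s['ft_force'],1))
    print('shift tool',(M.T@(T-p)).round(4),'turn',R.from_matrix(M.T@G).as_rotvec(degrees=True).round(2),'joints',np.round(s['joint_positions'],2))
E
python3 -c "from h import *;goal(0)"
```

```text
time: 1.1
ee_pos: [0.5464, -0.3155, 0.2027]
eef_rot: [-0.368, 0.609, -0.602, 0.363]
ft_force: [1.1, -0.4, -0.9]
width: 0.0307
t 1.1 p [ 0.5464 -0.3155  0.2027] w 0.0307 F [ 1.1 -0.4 -0.9]
shift tool [-0.4682  0.1274 -0.2298] turn [  0.58 -93.55  -0.57] joints [ 0.75  0.38 -0.4   1.4   0.14  1.41 -0.13]
```

```bash
python3 -m jog '[[-0.04,0,0,0,-4,0],[-0.04,0,0,0,-4,0],[-0.04,0,0,0,-4,0],[-0.04,0,0,0,-4,0],[-0.04,0,0,0,-4,0],[-0.04,0,0,0,-4,0],[-0.04,0,0,0,-4,0],[-0.04,0,0,0,-4,0],[-0.04,0,0,0,-4,0],[-0.04,0,0,0,-4,0],[-0.04,0,0,0,-4,0],[0,0,0,0,0,0]]'; python3 -c "from h import *;goal(0)"
```

```text
time: 2.1
ee_pos: [0.5946, 0.1379, 0.1995]
eef_rot: [0.577, -0.417, 0.401, -0.576]
ft_force: [-0.5, 1.9, 1.1]
width: 0.0302
t 2.1 p [0.5946 0.1379 0.1995] w 0.0302 F [-0.5  1.9  1.1]
shift tool [-0.0741  0.123  -0.0086] turn [  0.36 -46.44  -1.31] joints [ 0.25  0.4  -0.71  1.44  0.24  1.41 -0.13]
```

```bash
python3 -m jog '[[0,0,0,0,-6.7,0],[0,0,0,0,-6.7,0],[0,0,0,0,-6.7,0],[0,0,0,0,-6.7,0],[0,0,0,0,-6.7,0],[0,0,0,0,-6.7,0],[0,0,0,0,-6.2,-1.3],[0,0,0,0,0,0]]'; python3 -c "from h import *;goal(0)"
```

```text
time: 2.77
ee_pos: [0.5916, 0.1415, 0.1966]
eef_rot: [-0.694, 0.137, -0.134, 0.694]
ft_force: [-0.5, 0.3, 0.1]
width: 0.0301
t 2.7667 p [0.5916 0.1415 0.1966] w 0.0301 F [-0.5  0.3  0.1]
shift tool [-0.0536  0.1188  0.0482] turn [ 0.03  2.07 -0.25] joints [ 0.34  0.42 -0.86  1.46  0.31  1.41  0.66]
```

```bash
python3 -m jog '[[-0.027,0,0.024,0,1,0],[-0.027,0,0.024,0,1,0],[0,0.01,0,0,0,0],[0,0.01,0,0,0,0],[0,0,0,0,0,0]]'; python3 -c "
from h import *;goal(0)
from bench import r
a=r.camera('top')['image'][160:340,140:340,::-1];b=r.camera('scene')['image'][120:340,280:480,::-1]
a=cv2.resize(a,(400,360));b=cv2.resize(b,(400,440))[:360]
cv2.imwrite('pics/c1.png',np.hstack([a,b]))"
```

```text
time: 3.18
ee_pos: [0.5597, 0.2061, 0.1747]
eef_rot: [0.69, -0.159, 0.153, -0.69]
ft_force: [-0.4, 0.3, 0.9]
width: 0.0301
t 3.1833 p [0.5597 0.2061 0.1747] w 0.0301 F [-0.4  0.3  0.9]
shift tool [0.0005 0.0967 0.0006] turn [ 0.12 -1.26 -0.42] joints [ 0.25  0.41 -0.87  1.52  0.31  1.36  0.48]
```

View pics/c1.png

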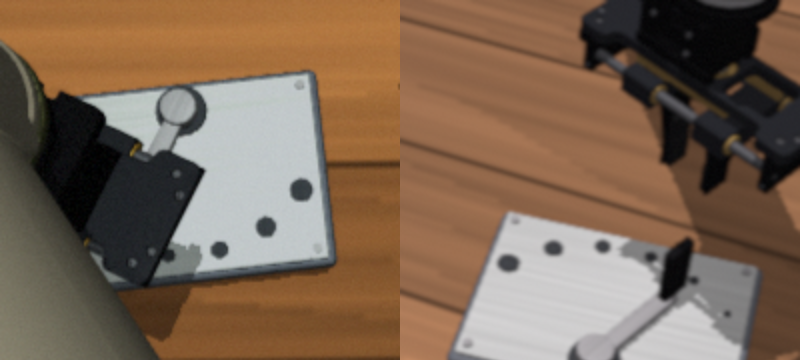

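The fingers stand above the tab (right half, tab at (677,270)) with the jaw gap along the push direction. I'll descend.

```bash
python3 -m jog '[[0,0.02,0,0,-1.2,0],[0,0.02,0,0,0,0],[0,0.02,0,0,0,0],[0,0.02,0,0,0,0],[0,0.01,0,0,0,0],[0,0,0,0,0,0],[0,0,0,0,0,0]]'; python3 -c "
from h import *;goal(0);goal(1)
from bench import r
b=r.camera('scene')['image'][130:350,300:520,::-1]
cv2.imwrite('pics/c2.png',cv2.resize(b,(600,600)))"
```

```text
time: 3.87
ee_pos: [0.5664, 0.1989, 0.0861]
eef_rot: [-0.69, 0.155, -0.153, 0.69]
ft_force: [0.2, -0.2, 1.0]
width: 0.03
t 3.8667 p [0.5664 0.1989 0.0861] w 0.03 F [ 0.2 -0.2  1. ]
shift tool [-0.0094  0.0081  0.004 ] turn [-0.03 -0.97 -0.11] joints [ 0.23  0.49 -0.83  1.62  0.38  1.2   0.45]
t 3.8667 p [0.5664 0.1989 0.0861] w 0.03 F [ 0.2 -0.2  1. ]
shift tool [-0.0031  0.0081 -0.0284] turn [ -0.05 -20.97  -0.11] joints [ 0.23  0.49 -0.83  1.62  0.38  1.2   0.45]
```

View pics/c2.png

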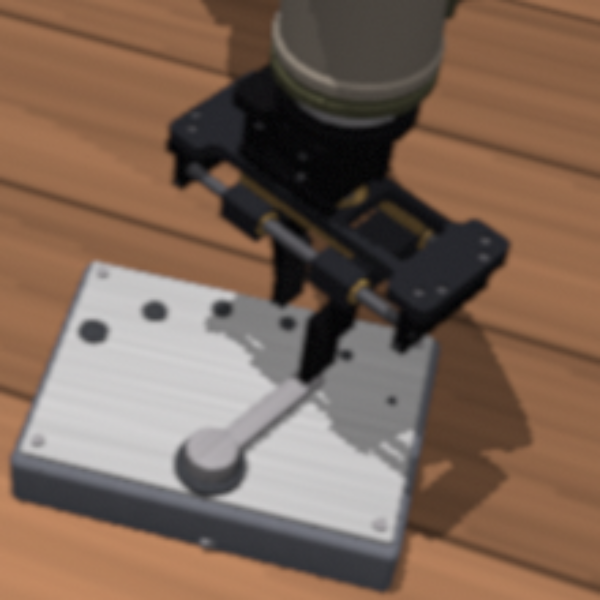

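```bash
python3 -m jog '[[-0.004,0.003,-0.004,0,-4,0],[-0.004,0.003,-0.006,0,-4,0],[-0.001,0.002,-0.006,0,-4,0],[0,0,-0.006,0,-4,0],[0,0,-0.006,0,-4,0],[0,0,0,0,-1,0]]'; python3 -c "from h import *;goal(1)"
```

```text
time: 4.42
ee_pos: [0.5562, 0.1782, 0.0873]
eef_rot: [-0.704, 0.016, -0.025, 0.71]
ft_force: [0.9, -0.0, -0.7]
width: 0.03
t 4.4167 p [0.5562 0.1782 0.0873] w 0.03 F [ 0.9 -0.  -0.7]
shift tool [-0.0046  0.0093 -0.0041] turn [-0.47  0.85  0.73] joints [ 0.35  0.47 -0.92  1.68  0.4   1.18  0.84]
```

```bash
python3 -m jog '[[-0.003,0.005,-0.004,0,0,0],[-0.002,0.004,-0.002,0,0.8,0],[0,0,0,0,0,0],[0,0,0,0,0,0],[0,0,0,0,0,0],[0,0,0,0,0,0],[0,0,0,0,0,0],[0,0,0,0,0,0],[0,0,0,0,0,0]]'; python3 -c "
from h import *;goal(1);goal(2)
from bench import r
b=r.camera('scene')['image'][130:350,300:520,::-1]
cv2.imwrite('pics/c3.png',cv2.resize(b,(600,600)))"
```

```text
time: 5.17
ee_pos: [0.552, 0.1737, 0.0801]
eef_rot: [-0.703, 0.023, -0.035, 0.71]
ft_force: [0.2, 0.6, -0.1]
width: 0.0299
t 5.1667 p [0.552  0.1737 0.0801] w 0.0299 F [ 0.2  0.6 -0.1]
shift tool [-0.0006  0.0021  0.0007] turn [-0.55 -0.48  0.93] joints [ 0.35  0.46 -0.92  1.7   0.4   1.16  0.82]
t 5.1667 p [0.552  0.1737 0.0801] w 0.0299 F [ 0.2  0.6 -0.1]
shift tool [ 0.0054  0.0019 -0.0317] turn [ -0.38 -20.48   1.02] joints [ 0.35  0.46 -0.92  1.7   0.4   1.16  0.82]
```

View pics/c3.png

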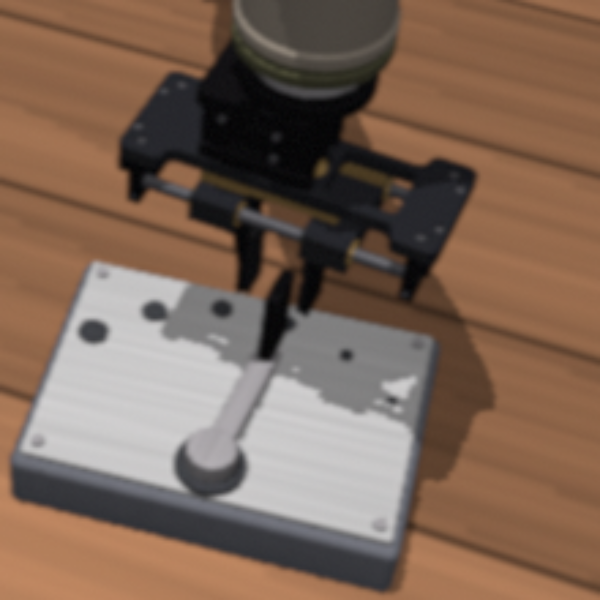

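The lever now lines up with the third dot, the tab (275,315) sits free between the fingers, and the wrist force is near zero. That is notch one done. Second notch.

```bash
python3 -m jog '[[0,0.001,-0.007,0,-4,0.5],[0,0.001,-0.007,0,-4,0.5],[0,0,-0.007,0,-4,0],[0,0,-0.007,0,-4,0],[0,0,-0.006,0,-4,0],[0,0,0,0,0,0],[0,0,0,0,0,0]]'; python3 -c "from h import *;goal(2)"
```

```text
time: 5.8
ee_pos: [0.5546, 0.1426, 0.0788]
eef_rot: [-0.695, -0.101, 0.099, 0.705]
ft_force: [-0.0, 0.5, -1.0]
width: 0.0299
t 5.8 p [0.5546 0.1426 0.0788] w 0.0299 F [-0.   0.5 -1. ]
shift tool [ 0.      0.0008 -0.0009] turn [-0.71  0.48  0.27] joints [ 0.46  0.49 -0.98  1.7   0.42  1.18  1.22]
```

```bash
python3 -m jog '[[0,0,0,0,0,0],[0,0,0,0,0,0],[0,0,0,0,0,0],[0,0,0,0,0,0],[0,0,0,0,0,0],[0,0,0,0,0,0]]'; python3 -c "
from h import *;goal(2);goal(3)
from bench import r
b=r.camera('scene')['image'][130:350,300:520,::-1]
cv2.imwrite('pics/c4.png',cv2.resize(b,(600,600)))"
```

```text
time: 6.3
ee_pos: [0.5541, 0.1444, 0.079]
eef_rot: [-0.696, -0.099, 0.097, 0.705]
ft_force: [-0.8, 0.2, 0.8]
width: 0.0297
t 6.3 p [0.5541 0.1444 0.079 ] w 0.0297 F [-0.8  0.2  0.8]
shift tool [ 0.      0.0009 -0.0028] turn [-0.72  0.18  0.28] joints [ 0.46  0.49 -0.98  1.7   0.42  1.18  1.21]
t 6.3 p [0.5541 0.1444 0.079 ] w 0.0297 F [-0.8  0.2  0.8]
shift tool [ 0.0056  0.0006 -0.0353] turn [ -0.66 -19.82   0.4 ] joints [ 0.46  0.49 -0.98  1.7   0.42  1.18  1.21]
```

View pics/c4.png

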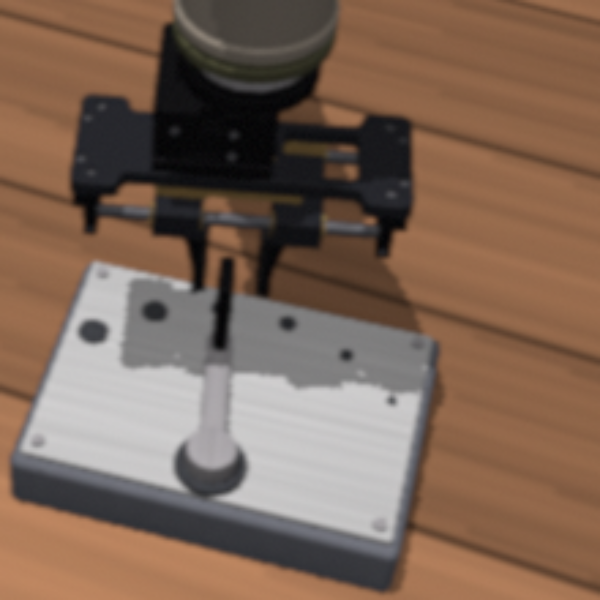

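The lever now points at the fourth dot (222,308), and the tab (224,305) is free between the fingers. That is notch two done. Third notch.

```bash
python3 -m jog '[[0,0,-0.007,-0.5,-4,0.3],[0,0.001,-0.007,0,-4,0],[0,0,-0.007,0,-4,0],[0,0,-0.007,0,-4,0],[0,0,-0.006,0,-4,0],[0,0,0,0,0,0],[0,0,0,0,0,0]]'; python3 -c "from h import *;goal(3)"
```

```text
time: 6.93
ee_pos: [0.567, 0.1157, 0.0781]
eef_rot: [-0.669, -0.224, 0.224, 0.673]
ft_force: [-0.2, -1.1, 0.6]
width: 0.0302
t 6.9333 p [0.567  0.1157 0.0781] w 0.0302 F [-0.2 -1.1  0.6]
shift tool [-0.0005  0.     -0.0043] turn [-0.34  1.13  0.11] joints [ 0.53  0.54 -1.04  1.68  0.48  1.21  1.59]
```

```bash
python3 -m jog '[[0,0,-0.004,0,0,0],[0,0,0,0,0,0],[0,0,0,0,0,0],[0,0,0,0,0,0],[0,0,0,0,0,0],[0,0,0,0,0,0],[0,0,0,0,0,0]]'; python3 -c "
from h import *;goal(3)
from bench import r
b=r.camera('scene')['image'][130:350,300:520,::-1]
cv2.imwrite('pics/c5.png',cv2.resize(b,(600,600)))"
```

```text
time: 7.52
ee_pos: [0.5691, 0.1136, 0.0784]
eef_rot: [-0.669, -0.222, 0.222, 0.673]
ft_force: [-0.5, 0.3, -0.3]
width: 0.0304
t 7.5167 p [0.5691 0.1136 0.0784] w 0.0304 F [-0.5  0.3 -0.3]
shift tool [-0.0009  0.0004 -0.0013] turn [-0.3   0.79  0.12] joints [ 0.53  0.54 -1.04  1.68  0.48  1.21  1.59]
```

View pics/c5.png

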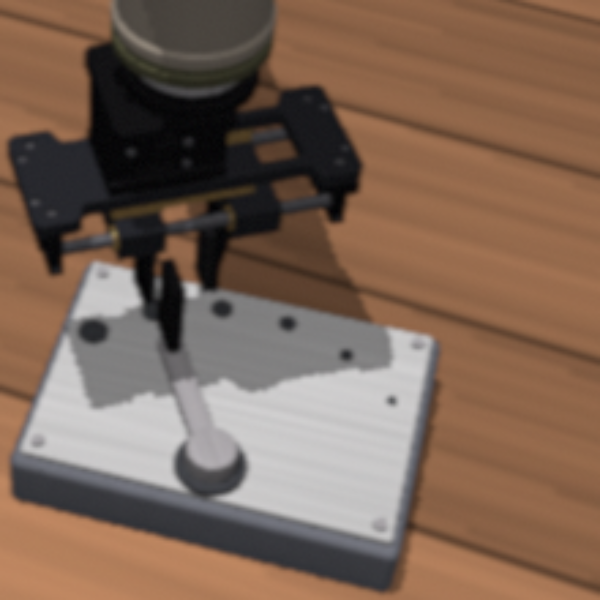

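The lever now points at the fifth dot (155,311), three notches on, and the tab (172,305) is free between the fingers. I'll lift straight up.

```bash
python3 -m jog '[[0,-0.01,0,0,0,0],[0,-0.01,0,0,0,0],[0,-0.01,0,0,0,0],[0,-0.01,0,0,0,0]]'; python3 -c "from h import *;goal(3)"
```

```text
time: 7.9
ee_pos: [0.5681, 0.1133, 0.1204]
eef_rot: [-0.669, -0.221, 0.223, 0.674]
ft_force: [-0.5, -0.6, 0.4]
width: 0.0302
t 7.9 p [0.5681 0.1133 0.1204] w 0.0302 F [-0.5 -0.6  0.4]
shift tool [ 0.0001  0.0424 -0.002 ] turn [-0.4   0.81 -0.01] joints [ 0.55  0.5  -1.07  1.63  0.44  1.28  1.62]
```

```bash
python3 -m jog '[[0,-0.02,0,0,0,0],[0,-0.03,0,0,0,0],[0,-0.03,0,0,0,0],[0,-0.03,0,0,0,0],[-0.03,0,0,0,0,0],[-0.03,0,0,0,0,0],[0,0,0,0,0,0],[0,0,0,0,0,0],[0,0,0,0,0,0],[0,0,0,0,0,0]]'; python3 -c "
from h import *;goal(3)
from bench import r
c=r.camera('scene');s=load('scene0');cv2.imwrite('pics/c6.png',c['image'][...,::-1])
for n,i in(('before',s),('after',c)):print(n,[(b[0].round(1),b[1]) for b in blobs(i,(165,170,200,205),20)])
a=np.radians(215.8);X=np.array([.64625+.095*np.cos(a),.16757+.095*np.sin(a),.09]);p=c['K']@(c['R']@X+c['t']);print('expected tab px',p[:2]/p[2])
print([(b[0].round(1),b[1]) for b in blobs(c,(325,225,455,300))])"
```

```text
time: 8.73
ee_pos: [0.521, 0.0793, 0.2488]
eef_rot: [-0.67, -0.227, 0.22, 0.672]
ft_force: [-0.9, 0.6, -0.1]
width: 0.0305
t 8.7333 p [0.521  0.0793 0.2488] w 0.0305 F [-0.9  0.6 -0.1]
shift tool [ 0.0565  0.1714 -0.0026] turn [0.   1.01 0.58] joints [ 0.79  0.25 -1.19  1.59  0.23  1.45  1.81]
before [(array([181.5, 186.9]), np.int32(190))]
after [(array([181.1, 186.2]), np.int32(174))]
expected tab px [361.20745324 242.14502826]
[(array([361.5, 241.6]), np.int32(288)), (array([422.6, 232.8]), np.int32(160)), (array([380.8, 242.1]), np.int32(23)), (array([333.6, 251.2]), np.int32(44)), (array([404.9, 248.1]), np.int32(8)), (array([366.3, 298. ]), np.int32(10)), (array([387.6, 298.2]), np.int32(5))]
```

View pics/c6.png

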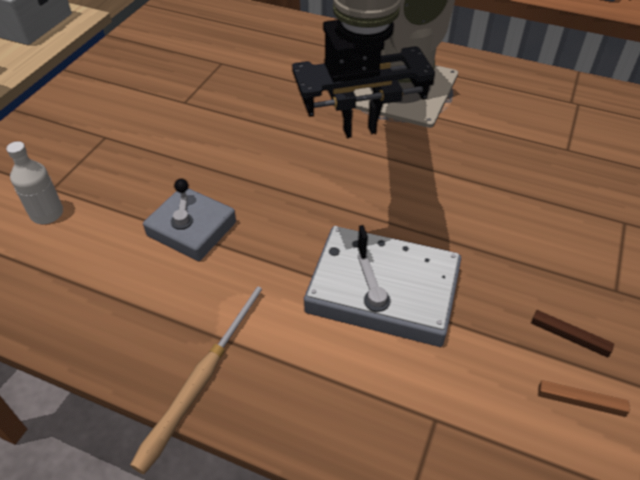

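The tab is at (361.5,241.6), against an expected (361.2,242.1) for notch three. The ball is unmoved and the arm is clear of everything, so I'll hand in.

```bash
python3 -c "from bench import r;print(r.close_job())"
```

```text
the job is handed in; nothing more can be done
None
```

The speed lever is now three notches on from where it stood, at the fifth dot instead of the second. I pushed it one notch at a time with the jaws loosely around the tab, and it rested over half a second in each notch. I then let go, lifted clear and handed the job in at about 8.7 s; no verdict was reported.

**Lever position:** in the last picture the tab's centre was at (361.5, 241.6), within 1 pixel of where I expected it for the third notch.

**Brake lever:** its ball was within 1 pixel of its starting place.

**Robot:** the gripper was about 25 cm up and touching nothing. The wrist force, read between moves, stayed within about 2 N.

No check failed or disagreed. I judged that the lever was at rest from single pictures and near-zero force, since the lever's own speed cannot be read.

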